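# Seat the proud cell in the photometer behind its push-latch cover

### The job

One of the two stoppered glass cells in the bench photometer has not gone all the way down into its well, so the reading is off. Press the front of the photometer's dark push-latch cover and let go so that it pops fully open, gently push the cell that stands proud straight down with a fingertip until it is fully home like its neighbour, then swing the cover down and press it until its latch catches, so that it stays shut when you let go. Nothing is to be pinched or lifted, and the glassware and things standing round the photometer stay where they are.

Things in the scene. Friction and masses are not known exactly. Their poses are not given: they have to be found in the camera images.
- photometer: Bench photometer, fixed to the worktop: off-white housing 187 x 152 mm, deck 70 mm high, display and keypad on the slope at its front, a dark hinged cover on top. Origin on the worktop under its middle; x points from the keypad to the hinge side, y to its left, z up. Only the cover and the cells' leaf springs move.
- chamber (a point): Middle of the open cell chamber under the cover, at rim height (80 mm over the worktop), photometer x = 20 mm, y = 0; axes as the photometer's. The chamber is 44 mm (x) by 68 mm (y), its black rim 68 x 84 mm outside. In it an aluminium block (top 64 mm over the worktop) has two square wells 18 mm to either side along y, floor 34 mm over the worktop.
- cover (a joint): Cover hinge, rad: 0 shut and latched, -0.07 pressed in to its stop, 1.55 open (upright, spring-held). Push-push latch: press the front down 5 mm to the stop (2 to 4 N) and let go: it springs to 1.55 within 1 s, so get out of its way. To shut, push it over from behind (1 to 2 N) and press to the stop; let go, it rises to 0 and stays. A short press changes nothing; a further full press opens it again.
- cover_press (a point): Where to press: middle of the cover's top face among four small cross ribs, over the latch, 60 mm in front of the hinge line and, when shut, 25 mm above it (105 mm over the worktop). It moves with the cover; its z axis is the outward normal of the top face.
- cover_front (a point): Middle of the top front edge of the cover, 79.5 mm in front of the hinge line, moving with it. The cover is a dark cap, 78 mm (front to hinge) x 95 mm wide, 29 mm deep, hollow below, with a steel latch pin 39 mm below the top face. Open, this edge is 160 mm over the worktop, the hollow faces the keypad, and the top face stands upright 25 mm behind the hinge line.
- cover_hinge (a point): Middle of the cover's hinge line: photometer x = 60 mm, y = 0, z = 80 mm. Its axes turn with the cover and are parallel to the photometer's when it is shut; y lies along the hinge, and the cover opens by positive rotation about it.
- proud_cell: The cell that stands proud, in either well: glass, 12.4 mm square, 50 mm tall with its white stopper. Origin at the middle of its underside, z up; underside about 44 mm, top about 94 mm over the worktop, held up by leaf springs. 2 to 6 N from above push it past them. Fully home: underside 34 mm, top 84 mm over the worktop, 4 mm above the chamber's rim.
- seated_cell: The neighbour, the same kind of cell, already fully home in the other well (36 mm away): underside 34 mm, top 84 mm over the worktop.
- cell_box: Bystander: small black box, 47 x 58 x 28 mm, standing beside the photometer; origin under its middle.
- spare_cell: Bystander: empty clear cell without stopper, 12 mm square, 45 mm tall, standing loose beside the photometer; origin under its middle.
- vial: Bystander: brown vial with black cap, 22 mm across, 50 mm tall, standing beside the photometer; origin under its middle.
- sample_pot: Bystander: clear pot with blue lid, 51 mm across, 59 mm tall; origin under its middle.

How it is judged:
By the outcome, as a careful person would: the job done as asked, in the order asked, and still so for the second after the job is handed in, with the robot touching nothing.
It also fails if it takes over 51 s, if anything falls off the work surface, if the arm or the gripper's body presses on something with over 40 N, if the wrist force passes 120 N, or if a joint passes its speed limit or range.

### The arm

A 6-joint arm with a two-finger parallel gripper is mounted at the origin on a cart in front of the work surface, level with it; the furniture and walls round the work are solid. World frame = base frame: x ahead of the robot, y to its left, z up, the work surface at z = 0. Lengths are in mm, angles in rad, forces in N, time in s.
With the tool pointing down it reaches from about 350 to 975 mm from the base axis. Payload 4.9 kg.
Tool frame: the origin (TCP) lies at the very end of the fingers, on their centre line; the grasp point (between the pads) lies 19 mm behind it; z points along the fingers, y is the line along which they close (so a half turn about z gives the same grasp; the last joint's range is limited). The gripper opens to 85 mm and grips with 20 to 120 N. Pads are 22 mm wide; open, the fingers measure 114 mm over their backs; the gripper's body (76 mm by 85 mm) begins 54 mm behind the grasp point. The pads swing forward as they close: fully open they stand 13 mm farther back than shut.
Start: joints at [1.151, 0.053, 1.613, -0, 1.476, -0.119], TCP at [185.167, 596.921, 231.304] pointing down, gripper open.
Joint ranges: [-3.01, 3.01], [-1.01, 2.22], [0.06, 2.58], [-1.02, 4.17], [0.09, 2.62], [-3.14, 3.14]. Speed limits (rad/s): [2.57, 2.57, 3.14, 3.14, 3.14, 3.14].

### API

Orientations are given as a rotation vector (axis times angle).
In Python, from station import sense, capture, job_done, look_for gives the robot as it stands.
- The arm moves only by the shell command python3 -m jog 'ROWS' [FORCE]. ROWS is JSON, a list that holds one entry, the list of rows, each a list of 7 numbers: the shift along the tool's x, y, z as a fraction of full scale, then the turn, a rotation vector about the tool's x, y, z as a fraction of full scale, then the finger opening in mm, from 0 to 85.4. In form: [[[tx, ty, tz, ax, ay, az, hand], ...]]. A call has 1 to 12 rows; each row shifts and turns the commanded pose from where the row before left it, along the tool's axes as they then stand; what a row does not reach is not made up. Full scale, the value 1, is 6 cm for a shift and 360 degrees for a turn. A row lasts 1/8 s, in which the tool goes at most 62.5 mm and 10.7 degrees, less where a joint would pass 70% of its speed; a pose out of reach is approached as far as the arm can. A call with a number of a shift or a turn outside -1 to 1 is refused whole. A call with a gripper value outside its range is refused whole. The fingers move at their own pace and stop on an object; FORCE is the grip in N (left out, the last holds). Time passes only in rows, so rows that do not move let the fingers close. It gives the time, the measured TCP pose, the force, the opening and the grip force at its end, in the units of the state.
- sense(): the state, without advancing time (a new reading comes with each control period).
- capture(name): name is "side" or "top"; returns a dict with "pixels" (480x640x3 uint8, red, green, blue), "depth" (480x640 float32, mm along the optical axis (not along the pixel's ray), 0 where there is no reading), "K" (3x3 intrinsics, pixels), "distortion" ([k1, k2, p1, p2, k3] as OpenCV has them; the pictures are not rectified), "origin" and "attitude" of the camera in the world. Camera axes: x right, y down, z forward; pixel columns grow to the right and rows downward; lengths in mm; the calibration is good to about 2 mm. A picture is of the moment at which its call begins.
- job_done(): hands the job in; it is judged then, once.
Trained networks look in a picture, given as the dict that the camera call returned (one of the last four; its "shot" number tells which), for a name from the list of things; names that differ only in an ending like _2 or _b are one class to them, and where a whole thing is asked for, a point or a joint stands for the part that bears it (a point fixed in the world has none). Each returns a list of dicts, best first, with "p" (0 to 1); they miss things now and then, are a little off and sometimes report something else, mostly with a low value. They report only what shows in the picture. A call takes as long as a camera call.
- look_for(picture, label): "pixel" ([column, row] in pixels, amid what is visible of it).
The state is a dict: "t": time; "q": joint angles; "qd": joint speeds; "joint_efforts": joint torques, N m; "tcp_pos": TCP position; "eef_rot": TCP orientation; "force": force on the tool from outside, world axes, zero at the start; "torque": the same for the moment, N m; "gripper_width": finger opening in mm; "grip_force": force on a finger pad.
Only numpy, scipy, OpenCV 4.12 (cv2) and the standard library are available. Lean on these libraries where they do the work, as an engineer would, in place of code of your own. Each camera call takes 0.05 s, during which the arm holds its last target. There are 200 camera calls.

## Working session

There is one attempt and no reset: what is moved stays moved. The work goes in short steps, Python scripts to look and compute and a shell command to move; the robot and the scene stay as the last step left them, time stands still between calls to the robot, and variables do not carry over. Pictures are saved under pics/ and viewed, at most 10 in all, crops included, and the job is handed in when it is done.

```bash
mkdir -p pics; cat > h.py <<'E'
import numpy as np, cv2
from scipy.spatial.transform import Rotation as R
from station import sense, capture, job_done, look_for
def att(c):
    a=np.array(c["attitude"],float)
    return a if a.shape==(3,3) else R.from_rotvec(a).as_matrix()
def world(c,px,win=2,d=None):
    u,v=int(round(px[0])),int(round(px[1]))
    if d is None:
        w=c["depth"][max(v-win,0):v+win+1,max(u-win,0):u+win+1]; w=w[w>0]; d=np.median(w) if w.size else np.nan
    n=cv2.undistortPoints(np.array([[px]],float),np.array(c["K"]),np.array(c["distortion"]))[0,0]
    return att(c)@(np.array([n[0],n[1],1])*d)+np.array(c["origin"])
def proj(c,P):
    Rm=att(c).T; t=-Rm@np.array(c["origin"])
    return cv2.projectPoints(np.array(P,float).reshape(-1,1,3),cv2.Rodrigues(Rm)[0],t,np.array(c["K"]),np.array(c["distortion"]))[0].reshape(-1,2)
def cloud(c):
    v,u=np.nonzero(c["depth"]>0)
    n=cv2.undistortPoints(np.stack([u,v],1).astype(float).reshape(-1,1,2),np.array(c["K"]),np.array(c["distortion"])).reshape(-1,2)
    d=c["depth"][v,u]
    return (np.c_[n,np.ones(len(n))]*d[:,None])@att(c).T+np.array(c["origin"]),u,v
def save(c,name): cv2.imwrite("pics/"+name,cv2.cvtColor(c["pixels"],cv2.COLOR_RGB2BGR))
E
python3 - <<'E'
from h import *
np.set_printoptions(precision=1,suppress=True)
s=sense(); print(s["t"],s["tcp_pos"],s["eef_rot"],s["force"],s["gripper_width"])
for n in("top","side"):
    c=capture(n); save(c,n+"0.png"); print(n,np.array(c["origin"]),att(c)[:,2],np.array(c["K"])[0,0])
    for l in("photometer","cover_press","cover_front","cover_hinge","cell_box","spare_cell","vial","sample_pot"):
        for r in look_for(c,l)[:2]: print(l,r["p"],r["pixel"],world(c,r["pixel"]))
E
```

```text
0.0 [184.9 596.3 230. ] [-0.5 -3.1  0. ] [ 0.5 -0.1  0.3] 85.26085421441938
top [341.3  50.6 909.7] [ 0.2  0.  -1. ] 475.89748428557573
photometer 0.6 [368.0, 259.9] [489.  -13.7 103.8]
cover_press 0.95 [371.3, 238.6] [526.8 -17.5 103.9]
cover_front 0.94 [373.6, 242.1] [520.8 -21.7 104.6]
cover_hinge 0.77 [377.0, 240.3] [524.6 -27.5 103.7]
cell_box 0.92 [438.9, 283.3] [ 468.  -154.6   27. ]
spare_cell 0.67 [440.6, 224.2] [ 581.1 -154.8   31.6]
vial 0.73 [306.7, 242.2] [524.1  96.8  49.3]
sample_pot 0.86 [203.7, 252.0] [490.4 283.5  57.5]
side [549.9 850.  562.9] [-0.  -0.9 -0.5] 558.8561160119062
photometer 0.89 [335.8, 248.6] [505.2  48.6  71.4]
cover_press 0.61 [323.4, 220.3] [525.4  10.8 105.1]
cover_front 0.97 [320.7, 216.3] [529.7  -4.  105. ]
cover_hinge 0.77 [320.1, 224.1] [531.3  24.  105. ]
cell_box 0.49 [349.9, 211.4] [472.5 -87.3  70.5]
spare_cell 0.62 [321.2, 223.0] [529.4  21.4 105.8]
vial 0.75 [318.5, 288.2] [535.3 107.   31.9]
sample_pot 0.69 [351.0, 358.5] [496.6 301.9  59.1]
```

```bash
python3 - <<'E'
from h import *
np.set_printoptions(precision=2,suppress=True)
c=capture("top"); P,u,v=cloud(c)
near=(abs(P[:,0]-520)<160)&(abs(P[:,1]+10)<150)
for nm,lo,hi in(("cover",100,108),("deck",66,74)):
    m=near&(P[:,2]>lo)&(P[:,2]<hi)
    mask=np.zeros((480,640),np.uint8); mask[v[m],u[m]]=255
    n,l,st,_=cv2.connectedComponentsWithStats(mask); k=1+st[1:,4].argmax()
    q=P[m][l[v[m],u[m]]==k]
    r=cv2.minAreaRect(q[:,:2].astype(np.float32)); print(nm,len(q),q[:,2].mean(),r, q.min(0),q.max(0))
t=c["pixels"][150:350,180:500]; a=cv2.resize(t,(800,500),interpolation=cv2.INTER_CUBIC)
cv2.imwrite("pics/topc.png",a[:,:,::-1])
E
```

```text
cover 2405 104.15240601124312 ((525.52587890625, -21.877906799316406), (95.42731475830078, 79.27056121826172), 86.69426727294922) [483.6  -70.8  100.02] [566.71  27.77 107.91]
deck 3218 68.83589944660224 ((517.9067993164062, -21.444129943847656), (148.34535217285156, 142.35836791992188), 87.07524108886719) [446.27 -97.81  66.  ] [591.98  55.24  73.45]
```

View pics/topc.png

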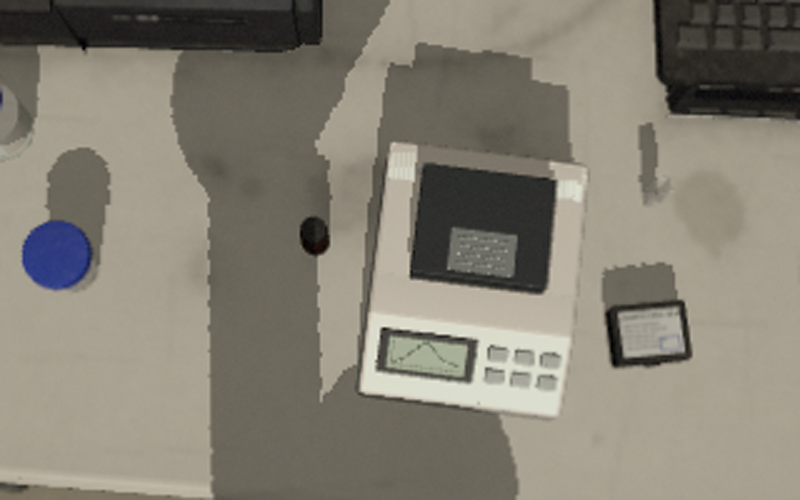

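View pics/side0.png

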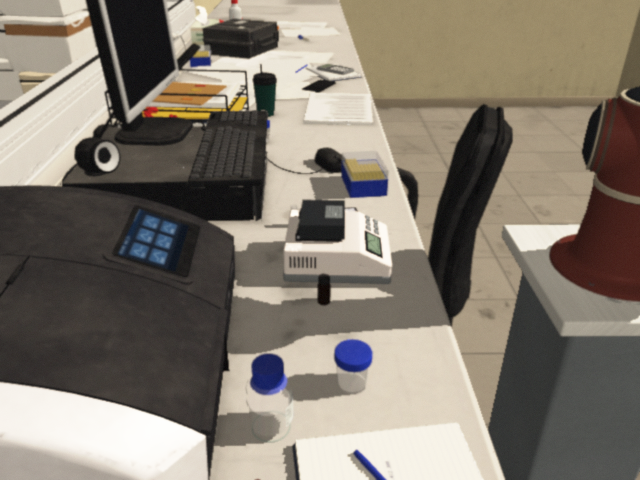

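The top crop shows the photometer yawed about -6°. The cover is at crop (483,228), with the ribbed press patch at (482,252) and open bench behind it. The side view shows the same, with the vial close on its left. Next I fit the cover outline for an accurate pose.

```bash
python3 - <<'E'
from h import *
from scipy.optimize import minimize
np.set_printoptions(precision=3,suppress=True)
S=4
for n in("top","side"):
    c=capture(n); P,u,v=cloud(c)
    m=(abs(P[:,0]-525)<70)&(abs(P[:,1]+22)<80)&(P[:,2]>100.5)&(P[:,2]<110)
    M=np.zeros((480,640),np.uint8); M[v[m],u[m]]=1
    M=cv2.medianBlur(M,3); B=cv2.resize(M,None,fx=S,fy=S,interpolation=cv2.INTER_LINEAR)
    def cost(p):
        a=p[2]; Rz=np.array([[np.cos(a),-np.sin(a)],[np.sin(a),np.cos(a)]])
        q=np.array([[-19.5,-47.5],[58.5,-47.5],[58.5,47.5],[-19.5,47.5]])@Rz.T+p[:2]
        w=proj(c,np.c_[q,np.full(4,105.)])*S+S/2-.5
        I=np.zeros_like(B); cv2.fillPoly(I,[np.round(w*16).astype(np.int32)],1,shift=4)
        return -(I&B).sum()/(I|B).sum()
    best=min((minimize(cost,[506,-20,a0],method="Nelder-Mead",options=dict(initial_simplex=[[506,-20,a0],[512,-20,a0],[506,-14,a0],[506,-20,a0+.06]],maxiter=300)) for a0 in(-.12,-.05)),key=lambda r:r.fun)
    print(n,best.x,best.fun)
s=sense(); print(R.from_rotvec(s["eef_rot"]).as_matrix())
E
```

```text
top [605.556  18.889  -0.493] 0.0
side [ 588.667 -113.333   -0.46 ] 0.0
[[-0.955  0.296  0.   ]
 [ 0.296  0.955  0.   ]
 [-0.     0.    -1.   ]]<stdin>:15: RuntimeWarning: overflow encountered in scalar negative
```

```bash
cat > fit.py <<'E'
from h import *
from scipy.optimize import minimize
np.set_printoptions(precision=3,suppress=True)
S=4
for n in("top","side"):
    c=capture(n); P,u,v=cloud(c)
    m=(abs(P[:,0]-525)<70)&(abs(P[:,1]+22)<80)&(P[:,2]>100.5)&(P[:,2]<110)
    M=np.zeros((480,640),np.uint8); M[v[m],u[m]]=1
    M=cv2.medianBlur(M,3); B=cv2.resize(M,None,fx=S,fy=S,interpolation=cv2.INTER_LINEAR)
    def cost(p):
        a=p[2]; Rz=np.array([[np.cos(a),-np.sin(a)],[np.sin(a),np.cos(a)]])
        q=np.array([[-19.5,-47.5],[58.5,-47.5],[58.5,47.5],[-19.5,47.5]])@Rz.T+p[:2]
        w=proj(c,np.c_[q,np.full(4,105.)])*S+S/2-.5
        I=np.zeros_like(B); cv2.fillPoly(I,[np.round(w*16).astype(np.int32)],1,shift=4)
        return -float((I&B).sum())/float((I|B).sum())
    best=min((minimize(cost,[506,-20,a0],method="Nelder-Mead",options=dict(initial_simplex=[[506,-20,a0],[512,-20,a0],[506,-14,a0],[506,-20,a0+.06]],maxiter=300)) for a0 in(-.12,-.05)),key=lambda r:r.fun)
    print(n,best.x,best.fun)
E
python3 fit.py
```

```text
top [505.154 -20.433  -0.059] -0.9772197906268397
side [507.785 -15.18   -0.052] -0.928086701104021
```

```bash
python3 -m jog '[[[0,0,0,0,0,-0.0193,0],[0,0,0,0,0,-0.0193,0],[-0.49,-0.83,0,0,0,0,0],[-0.49,-0.83,0,0,0,0,0],[-0.49,-0.83,0,0,0,0,0],[-0.49,-0.83,0,0,0,0,0],[-0.49,-0.83,0,0,0,0,0],[-0.49,-0.83,0,0,0,0,0],[-0.49,-0.83,0,0,0,0,0],[-0.49,-0.83,0,0,0,0,0],[-0.49,-0.83,0,0,0,0,0],[-0.49,-0.83,0,0,0,0,0]]]' 30
cat > st.py <<'E'
from h import *
np.set_printoptions(precision=2,suppress=True)
s=sense(); a=-.058
Rm=R.from_rotvec(s["eef_rot"]).as_matrix()
T=np.array([[np.cos(a),-np.sin(a),0],[np.sin(a),np.cos(a),0],[0,0,1]])
p=T.T@(np.array(s["tcp_pos"])-[505.5,-20,0])
print("t",s["t"],"photometer-frame tcp",p,"F",np.array(s["force"]),"w",s["gripper_width"],"toolx",Rm[:,0],"toolz",Rm[:,2])
E
python3 st.py
```

```text
t: 2.65
tcp_pos: [450.3, 80.8, 231.7]
eef_rot: [0.092, 3.139, 0.0]
force: [0.3, 0.5, -0.1]
gripper_width: -0.1
grip_force: 0.0
t 2.65 photometer-frame tcp [-60.93  97.48 231.72] F [ 0.32  0.52 -0.06] w -0.09257528958817103 toolx [-1.    0.06 -0.  ] toolz [ 0.  0. -1.]
```

```bash
python3 -m jog '[[[-0.49,-0.81,0,0,0,0,0],[-0.49,-0.81,0.2,0,0,0,0],[0,0,0.8,0,0,0,0],[0,0,0.8,0,0,0,0],[0,0,0,0,0,0,0]]]'; python3 st.py
```

```text
t: 3.28
tcp_pos: [499.3, -17.4, 119.0]
eef_rot: [-0.092, -3.131, -0.002]
force: [-1.1, 0.3, 0.6]
gripper_width: 0.2
grip_force: 0.0
t 3.275 photometer-frame tcp [ -6.3    2.26 118.97] F [-1.1   0.35  0.57] w 0.19962533974990462 toolx [-1.    0.06  0.01] toolz [-0.01  0.   -1.  ]
```

```bash
python3 -m jog '[[[-0.07,-0.03,0.12,0,0,0,0],[0,0,0.08,0,0,0,0],[0,0,0.04,0,0,0,0],[0,0,0.04,0,0,0,0],[0,0,0,0,0,0,0]]]'; python3 st.py
```

```text
t: 3.9
tcp_pos: [506.8, -19.8, 106.6]
eef_rot: [0.091, 3.14, 0.0]
force: [0.2, -1.3, -0.1]
gripper_width: 0.1
grip_force: 0.0
t 3.9 photometer-frame tcp [  1.27   0.29 106.61] F [ 0.18 -1.35 -0.13] w 0.10879840659052824 toolx [-1.    0.06 -0.  ] toolz [ 0. -0. -1.]
```

```bash
python3 -m jog '[[[0,0,0.05,0,0,0,0],[0,0,0.04,0,0,0,0],[0,0,0.03,0,0,0,0],[0,0,0,0,0,0,0],[0,0,0,0,0,0,0]]]'; python3 st.py
```

```text
t: 4.53
tcp_pos: [506.6, -19.9, 101.1]
eef_rot: [-0.091, -3.139, 0.0]
force: [-8.1, 0.8, 12.6]
gripper_width: 0.2
grip_force: 6.3
t 4.525 photometer-frame tcp [  1.13   0.2  101.11] F [-8.14  0.85 12.6 ] w 0.18954596818618485 toolx [-1.    0.06  0.  ] toolz [-0. -0. -1.]
```

```bash
python3 -m jog '[[[0.4,0,-0.9,0,0,0,0],[0.6,0,-0.8,0,0,0,0],[0.8,0,-0.5,0,0,0,0],[0,0,0,0,0,0,0],[0,0,0,0,0,0,0],[0,0,0,0,0,0,0],[0,0,0,0,0,0,0],[0,0,0,0,0,0,0],[0,0,0,0,0,0,0]]]'; python3 st.py; python3 - <<'E'
from h import *
np.set_printoptions(precision=1,suppress=True)
for n in("top","side"):
    c=capture(n); save(c,n+"1.png")
    for l in("cover_front","proud_cell","seated_cell","chamber"):
        for r in look_for(c,l)[:2]: print(n,l,round(r["p"],2),r["pixel"],world(c,r["pixel"],1))
    if n=="top": x0,y0,w,h=300,170,160,130
    else: x0,y0,w,h=250,160,160,130
    im=cv2.resize(c["pixels"][y0:y0+h,x0:x0+w],(640,520),interpolation=cv2.INTER_CUBIC); cv2.imwrite(f"pics/{n}1c.png",im[:,:,::-1])
a=cv2.imread("pics/top1c.png"); b=cv2.imread("pics/side1c.png")
cv2.imwrite("pics/both1.png",cv2.resize(np.hstack([a,b]),(800,325)))
E
```

```text
t: 5.65
tcp_pos: [399.0, -13.6, 230.9]
eef_rot: [-0.091, -3.139, -0.0]
force: [-0.4, -0.6, -0.4]
gripper_width: -0.2
grip_force: 0.0
t 5.65 photometer-frame tcp [-106.65    0.24  230.92] F [-0.35 -0.59 -0.44] w -0.19996380632429592 toolx [-1.    0.06  0.  ] toolz [-0.  0. -1.]
top cover_front 0.96 [380.4, 204.4] [572.7 -24.9 159.3]
top chamber 0.7 [378.0, 214.2] [559.3 -23.  146.7]
side cover_front 0.8 [292.4, 201.6] [577.2  22.7 147.2]
side proud_cell 0.58 [323.0, 225.7] [525.8   1.9  89.6]
side chamber 0.62 [330.4, 244.0] [513.8  32.8  71. ]
```

View pics/both1.png

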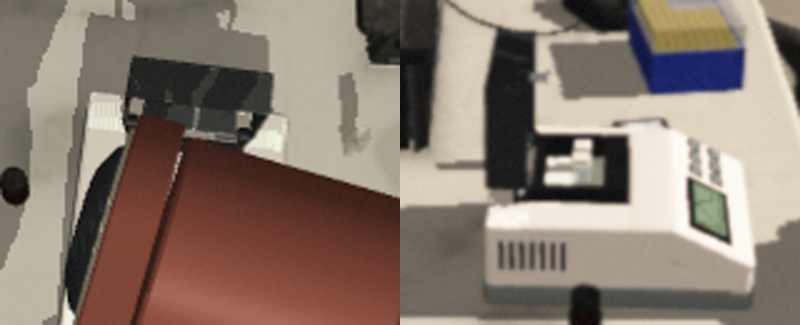

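```bash
python3 - <<'E'
from h import *
np.set_printoptions(precision=1,suppress=True)
c=capture("side")
for nm,p in(("L",(526.5,-3.2)),("R",(524.5,-39.2))):
    for z in(94,84): print(nm,z,proj(c,[[*p,z]]))
P,u,v=cloud(c)
m=(abs(P[:,0]-525)<18)&(abs(P[:,1]+21)<36)&(P[:,2]>81)
Q=P[m]
for lo,hi in((15,-10),(-10,-25),(-25,-60)):
    k=(Q[:,1]<lo)&(Q[:,1]>hi); print(lo,hi,k.sum(),np.percentile(Q[k],[5,50,95],axis=0) if k.any() else "")
im=c["pixels"][205:250,290:360].copy(); im=cv2.resize(im,None,fx=10,fy=10,interpolation=cv2.INTER_CUBIC)
cv2.imwrite("pics/side2.png",im[:,:,::-1])
E
```

```text
L 94 [[322.5 222.1]]
L 84 [[322.5 227.1]]
R 94 [[323.2 212.4]]
R 84 [[323.1 217.3]]
15 -10 79 [[510.2  -5.5  81.2]
 [527.5   2.   88.6]
 [534.4   5.8  95.3]]
-10 -25 3 [[507.4 -22.9  81. ]
 [509.1 -21.1  81. ]
 [509.3 -16.3  82.1]]
-25 -60 40 [[516.8 -55.8  81.2]
 [526.5 -38.7  83.5]
 [539.  -32.6  85.7]]
```

View pics/side2.png

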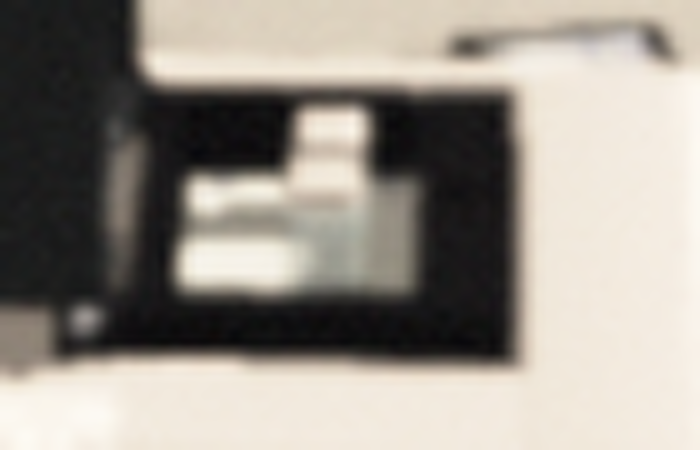

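The left cell (nearer the vial side, photometer y=+18) stands proud: its stopper top is at about crop (330,125) and z≈95. The right one is at z≈84. The cover is fully open.

```bash
python3 -m jog '[[[-0.66,0.1,0,0,0,0,0],[-0.66,0.1,0,0,0,0,0],[-0.66,0.1,0,0,0,0,0],[0,0,0.7,0,0,0,0],[0,0,0.7,0,0,0,0],[0,0,0.6,0,0,0,0],[0,0,0.1,0,0,0,0],[0,0,0,0,0,0,0],[0,0,0,0,0,0,0]]]'; python3 st.py
```

```text
t: 7.32
tcp_pos: [520.2, -2.7, 107.6]
eef_rot: [0.091, 3.136, -0.001]
force: [-0.1, 0.9, -0.1]
gripper_width: 0.0
grip_force: 0.0
t 7.325 photometer-frame tcp [ 13.64  18.08 107.63] F [-0.11  0.86 -0.09] w 0.003656971497317095 toolx [-1.    0.06 -0.  ] toolz [ 0. -0. -1.]
```

```bash
python3 -m jog '[[[0,0,0.08,0,0,0,0],[0,0,0.06,0,0,0,0],[0,0,0.04,0,0,0,0],[0,0,0.03,0,0,0,0],[0,0,0.03,0,0,0,0],[0,0,0.02,0,0,0,0],[0,0,0,0,0,0,0]]]'; python3 st.py; python3 -m jog '[[[0,0,0.03,0,0,0,0],[0,0,0.03,0,0,0,0],[0,0,0,0,0,0,0]]]'; python3 st.py
```

```text
t: 8.2
tcp_pos: [518.3, -2.5, 89.3]
eef_rot: [-0.092, -3.14, -0.0]
force: [-0.1, -0.5, -0.2]
gripper_width: 0.2
grip_force: 0.0
t 8.2 photometer-frame tcp [11.81 18.24 89.29] F [-0.08 -0.51 -0.21] w 0.24455692137742266 toolx [-1.    0.06  0.  ] toolz [-0.  0. -1.]
t: 8.57
tcp_pos: [518.4, -2.5, 85.8]
eef_rot: [-0.091, -3.14, -0.0]
force: [0.5, 0.3, -0.0]
gripper_width: -0.2
grip_force: 0.0
t 8.575 photometer-frame tcp [11.89 18.25 85.79] F [ 0.52  0.33 -0.04] w -0.23496937582266325 toolx [-1.    0.06  0.  ] toolz [-0.  0. -1.]
```

```bash
python3 - <<'E'
from h import *
np.set_printoptions(precision=1,suppress=True)
c=capture("side")
im=c["pixels"][175:255,280:380].copy(); im=cv2.resize(im,None,fx=7,fy=7,interpolation=cv2.INTER_CUBIC)
cv2.imwrite("pics/side3.png",im[:,:,::-1])
print(proj(c,[[518.4,-2.5,85.8],[526.5,-3.2,94],[526.5,-3.2,84],[524.5,-39.2,84]])-[280,175])
E
```

```text
[[47.1 51.3]
 [42.5 47.1]
 [42.5 52.1]
 [43.1 42.3]]
```

View pics/side3.png

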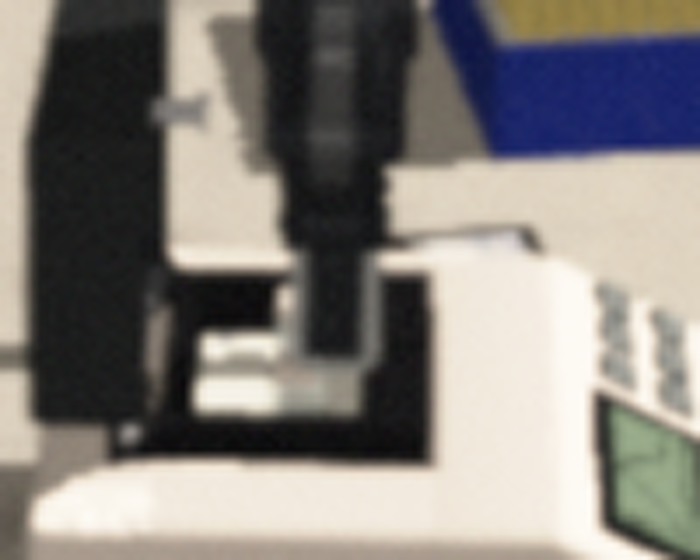

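The fingertip is over the stopper at crop (340,360), and no tall stopper is left showing, so the cell seems to be moving down with it. I keep pressing to the floor.

```bash
python3 -m jog '[[[0,0,0.02,0,0,0,0],[0,0,0.01,0,0,0,0],[0,0,0,0,0,0,0]]]'; python3 st.py; python3 -m jog '[[[0,0,0.01,0,0,0,0],[0,0,0,0,0,0,0],[0,0,0,0,0,0,0]]]'; python3 st.py
```

```text
t: 9.0
tcp_pos: [518.6, -2.5, 84.3]
eef_rot: [-0.091, -3.14, -0.0]
force: [0.4, 0.1, 1.0]
gripper_width: -0.1
grip_force: 0.2
t 9.0 photometer-frame tcp [12.07 18.23 84.26] F [0.36 0.07 1.03] w -0.05259907059866401 toolx [-1.    0.06  0.  ] toolz [-0.  0. -1.]
t: 9.38
tcp_pos: [518.8, -2.6, 84.0]
eef_rot: [0.091, 3.14, -0.0]
force: [0.4, -0.3, 2.4]
gripper_width: 0.1
grip_force: 1.3
t 9.375 photometer-frame tcp [12.31 18.19 84.01] F [ 0.37 -0.28  2.37] w 0.10829314523484664 toolx [-1.    0.06 -0.  ] toolz [ 0. -0. -1.]
```

```bash
python3 -m jog '[[[0,0,0.015,0,0,0,0],[0,0,0,0,0,0,0],[0,0,0,0,0,0,0]]]'; python3 st.py
```

```text
t: 9.75
tcp_pos: [519.4, -2.6, 84.0]
eef_rot: [0.091, 3.139, -0.0]
force: [-0.3, 0.3, 5.6]
gripper_width: 0.1
grip_force: 3.1
t 9.75 photometer-frame tcp [12.92 18.16 84.01] F [-0.33  0.29  5.57] w 0.054387076552338265 toolx [-1.    0.06 -0.  ] toolz [ 0. -0. -1.]
```

```bash
python3 -m jog '[[[0,0,-0.2,0,0,0,0],[0,0,-0.8,0,0,0,0],[0,0,-1,0,0,0,0],[0,0,0,0,0,0,0],[0,0,0,0,0,0,0]]]'; python3 st.py;  python3 - <<'E'
from h import *
np.set_printoptions(precision=1,suppress=True)
c=capture("side")
im=c["pixels"][175:255,280:380].copy(); im=cv2.resize(im,None,fx=7,fy=7,interpolation=cv2.INTER_CUBIC)
cv2.imwrite("pics/side4.png",im[:,:,::-1])
P,u,v=cloud(c)
m=(abs(P[:,0]-525)<18)&(abs(P[:,1]+21)<36)&(P[:,2]>81)
Q=P[m]
for lo,hi in((15,-10),(-10,-25),(-25,-60)):
    k=(Q[:,1]<lo)&(Q[:,1]>hi); print(lo,hi,k.sum(),np.percentile(Q[k],[5,50,95],axis=0) if k.any() else "")
E
```

```text
t: 10.38
tcp_pos: [518.4, -2.4, 202.7]
eef_rot: [-0.091, -3.14, 0.0]
force: [0.6, -0.4, -0.2]
gripper_width: -0.2
grip_force: 0.0
t 10.375 photometer-frame tcp [ 11.84  18.28 202.72] F [ 0.59 -0.44 -0.18] w -0.1510591683879865 toolx [-1.    0.06  0.  ] toolz [-0. -0. -1.]
15 -10 423 [[508.8  -1.3  84.2]
 [522.    8.7 228.4]
 [535.1  14.  310.6]]
-10 -25 28 [[509.1 -22.1  81.1]
 [532.3 -13.8 308.8]
 [536.2 -10.3 365.8]]
-25 -60 43 [[508.1 -56.2  81.3]
 [524.8 -36.8  83.5]
 [532.  -28.8  85.6]]
```

View pics/side4.png

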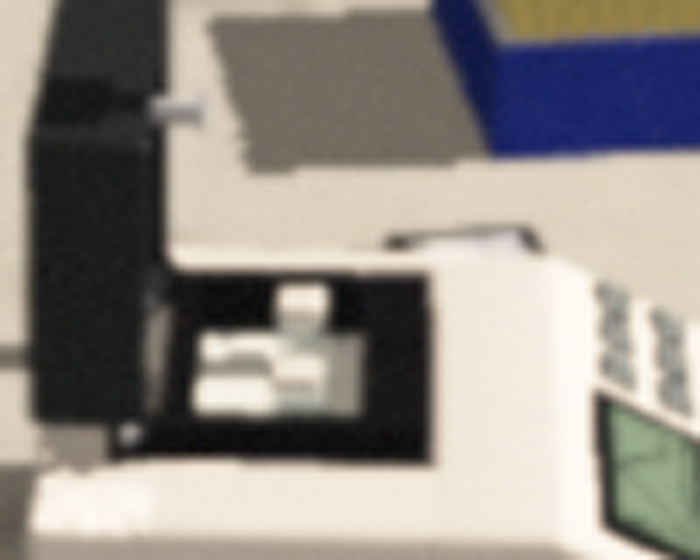

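Both stoppers are now level, at crop (302,305) and (298,368), so the cell is home. Next I go over the cover and behind it.

```bash
python3 -m jog '[[[-0.8,-0.15,0,0,0,0,0],[-0.8,-0.15,0,0,0,0,0],[0,0,0,0,0,0,0],[0,0,0.5,0,0,0,0],[0,0,0.5,0,0,0,0],[0,0,0,0,0,0,0],[0,0,0,0,0,0,0]]]'; python3 st.py; python3 - <<'E'
import numpy as np
# leading-corner path -> TCP (corner at px-11)
for th,a in zip(np.linspace(1.5,-.07,12),np.linspace(62,71,12)):
    print(round(th,2),round(60-a*np.cos(th)+25*np.sin(th)+11,1),round(80+a*np.sin(th)+25*np.cos(th),1))
E
```

```text
t: 11.3
tcp_pos: [613.1, -25.9, 143.2]
eef_rot: [-0.091, -3.14, -0.0]
force: [0.2, -0.4, -0.1]
gripper_width: -0.1
grip_force: 0.0
t 11.3 photometer-frame tcp [107.81   0.33 143.22] F [ 0.21 -0.42 -0.08] w -0.10193240525715228 toolx [-1.    0.06  0.  ] toolz [-0.  0. -1.]
1.5 91.6 143.6
1.36 82.1 146.7
1.21 72.2 148.4
1.07 62.1 148.6
0.93 52.0 147.3
0.79 42.0 144.4
0.64 32.5 140.2
0.5 23.6 134.5
0.36 15.6 127.4
0.22 8.6 119.3
0.07 2.8 110.0
-0.07 -1.6 100.0
```

```bash
python3 -m jog '[[[0.15,0,0,0,0,0,0],[0.12,0,0,0,0,0,0],[0.16,0,-0.05,0,0,0,0],[0.165,0,-0.03,0,0,0,0],[0.17,0,0,0,0,0,0],[0.17,0,0.02,0,0,0,0],[0.167,0,0.05,0,0,0,0],[0.158,0,0.07,0,0,0,0],[0,0,0,0,0,0,0]]]'; python3 st.py; python3 - <<'E'
from h import *
c=capture("side")
im=c["pixels"][155:255,270:380].copy(); im=cv2.resize(im,None,fx=6,fy=6,interpolation=cv2.INTER_CUBIC)
cv2.imwrite("pics/side5.png",im[:,:,::-1])
E
```

```text
t: 12.42
tcp_pos: [536.8, -21.5, 138.4]
eef_rot: [-0.092, -3.139, -0.0]
force: [0.7, 0.1, 1.6]
gripper_width: -0.1
grip_force: 0.4
t 12.425 photometer-frame tcp [ 31.33   0.32 138.45] F [0.75 0.13 1.57] w -0.06522811421170424 toolx [-1.    0.06  0.  ] toolz [-0.  0. -1.]
```

View pics/side5.png

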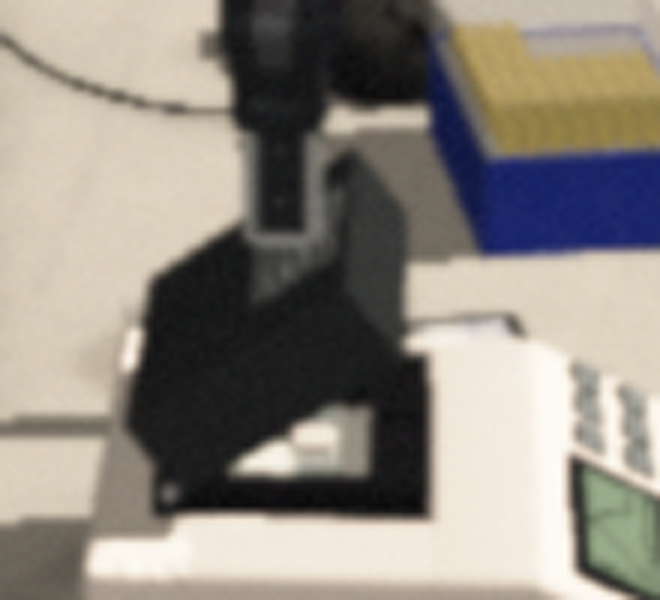

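The fingertip at crop (285,240) is holding the cover down at roughly 35–40°, as planned. I carry on closing.

```bash
python3 -m jog '[[[0.14,0,0.08,0,0,0,0],[0.13,0,0.12,0,0,0,0],[0.11,0,0.13,0,0,0,0],[0.1,0,0.14,0,0,0,0],[0,0,0.05,0,0,0,0],[0,0,0,0,0,0,0]]]'; python3 st.py
```

```text
t: 13.22
tcp_pos: [508.8, -19.9, 107.5]
eef_rot: [-0.092, -3.139, -0.0]
force: [-0.8, 0.3, 0.7]
gripper_width: -0.1
grip_force: 0.5
t 13.225 photometer-frame tcp [  3.24   0.28 107.54] F [-0.83  0.3   0.68] w -0.13881692233180673 toolx [-1.    0.06  0.  ] toolz [-0.  0. -1.]
```

```bash
python3 -m jog '[[[0.03,0,0.04,0,0,0,0],[0,0,0.04,0,0,0,0],[0,0,0.03,0,0,0,0],[0,0,0.02,0,0,0,0],[0,0,0,0,0,0,0],[0,0,0,0,0,0,0]]]'; python3 st.py
```

```text
t: 13.98
tcp_pos: [507.3, -19.9, 101.3]
eef_rot: [-0.091, -3.139, 0.0]
force: [-5.0, 0.3, 7.5]
gripper_width: -0.1
grip_force: 4.2
t 13.975 photometer-frame tcp [  1.77   0.2  101.26] F [-4.99  0.3   7.48] w -0.082931690005135 toolx [-1.    0.06  0.  ] toolz [-0. -0. -1.]
```

```bash
python3 -m jog '[[[0,0,0.012,0,0,0,0],[0,0,0,0,0,0,0]]]'; python3 st.py; python3 -m jog '[[[0,0,-0.03,0,0,0,0],[0,0,-0.05,0,0,0,0],[0,0,-0.1,0,0,0,0],[0.4,0,-0.8,0,0,0,0],[0.5,0,-0.8,0,0,0,0],[0.5,0,-0.8,0,0,0,0],[0.8,0,0,0,0,0,0],[0,0,0,0,0,0,0],[0,0,0,0,0,0,0],[0,0,0,0,0,0,0],[0,0,0,0,0,0,0]]]'; python3 st.py; python3 - <<'E'
from h import *
np.set_printoptions(precision=1,suppress=True)
c=capture("side"); save(c,"side6.png")
P,u,v=cloud(c); m=(abs(P[:,0]-525)<30)&(abs(P[:,1]+22)<35)&(P[:,2]<180); print(np.percentile(P[m][:,2],[5,50,95]))
for l in("vial","sample_pot"):
    for r in look_for(c,l)[:1]: print(l,r["pixel"])
c=capture("top")
for l in("cell_box","spare_cell","vial"):
    for r in look_for(c,l)[:1]: print(l,r["p"],r["pixel"])
E
```

```text
t: 14.22
tcp_pos: [507.3, -19.9, 101.2]
eef_rot: [-0.091, -3.139, 0.0]
force: [-6.8, 0.5, 11.7]
gripper_width: -0.1
grip_force: 6.0
t 14.225 photometer-frame tcp [  1.82   0.18 101.18] F [-6.83  0.48 11.67] w -0.07524559065812 toolx [-1.    0.06  0.  ] toolz [-0. -0. -1.]
t: 15.6
tcp_pos: [376.0, -12.2, 253.8]
eef_rot: [-0.091, -3.139, -0.001]
force: [-0.0, -0.6, 0.9]
gripper_width: 0.2
grip_force: 0.0
t 15.6 photometer-frame tcp [-129.73    0.24  253.79] F [-0.02 -0.57  0.89] w 0.18939502102930503 toolx [-1.    0.06  0.  ] toolz [-0.  0. -1.]
[104.6 106.2 107.5]
vial [319.2, 288.1]
sample_pot [351.4, 359.7]
vial 0.45 [306.1, 244.6]
```

View pics/side6.png

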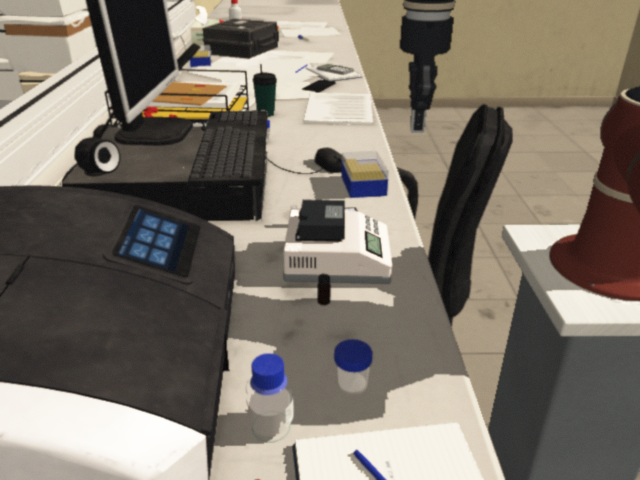

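The cover at (322,220) is shut, with its top at about 105 mm, and it stays shut with the arm clear. The vial at (319,288) and pot at (351,360) have not moved.

```bash
python3 -c "from station import job_done; print(job_done())"
```

```text
the job is handed in; nothing more can be done
None
```

The job is handed in: the cover popped open, the proud left-hand cell was pushed home level with its neighbour, and the cover is latched shut and stayed shut once released; the vial and pot had not moved, but the arm blocked my final check of the box and spare cell.

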